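Change over the workshop bench extraction

TASK

Change the bench extraction over from the funnel nozzle to the slot nozzle: pull the slot nozzle's slide gate fully open and push the funnel nozzle's gate fully shut until its spring catch clicks down behind it. Then turn the fan dial up so that its pointer stands at the broad long mark of the scale, and last of all press the start button. Leave the wrench, the brush, the hammer and the jar where they are.

Things in the scene. Friction and masses are not known exactly. Their poses are not given: they have to be found in the camera images.
- funnel_branch: Fixed extraction branch ending in a round flared funnel (mouth 116 mm, facing the robot, 126 mm in front of the origin). A 79 mm duct along x, axis 68 mm up, crossed by a cast slide gate frame (112 mm along y, 22 thick, 126 high). Origin: on the bench under the frame's middle; +x away from the robot along the duct; +y the side where the gate's slide comes out.
- slot_branch: The same branch and gate, but ending in a flat box hood with one long horizontal slot (hood 130 mm wide, 110 mm high to its top, its face 117 mm in front of the origin). Fixed; same origin and axes. The two branches stand side by side, 340 mm apart; either may be the left one.
- main_duct: Fixed main pipe, 110 mm across, lying along its y axis behind both branches, top 123 mm above the bench; fan 250 mm high at its far right end. Origin: on the bench under the pipe's axis, midway between the branches and 170 mm behind their gates.
- funnel_gate (a joint): Slide of the funnel branch's gate, a 3 mm steel plate 88 mm high moving along the branch's y. 0 m = fully shut (stop), 0.082 m = fully open (stop). It starts 0.045 to 0.082 open, drags with about 8 N of friction and stays where it is left. Between about 18 and 10 mm it also has to lift the spring catch (up to 10 N more); the catch drops fully only at the stop.
- slot_gate (a joint): Slide of the slot branch's gate, same values; it starts shut, held by its own like spring catch. A firm pull of about 18 to 20 N frees it (nothing to press), after that about 8 N of friction to the open stop.
- funnel_handle (a point): Upright black grip bar at the outer end of the funnel gate's slide: 36 mm along the branch's x, 16 mm along y, from 32 to 132 mm above the bench. This point: on the bar's centre line, 105 mm up. Axes as its branch: +y opens, -y shuts. It is 118 mm to the +y side of the branch's origin when shut, 200 mm when open. A guide channel 28 mm high runs below the slide.
- slot_handle (a point): The same point on the grip bar of the slot gate's slide.
- funnel_catch (a joint): Spring catch lever, 64 mm long, on top of the funnel gate's frame, along the slide; its roller drops behind a striker on the slide when the gate is fully shut. Angle in rad: 0 = down, up to 0.08 as the striker passes under. Also down when the gate stands well open. It ends 78 mm to the +y side of the branch's origin, 141 mm up. The slide lifts it; do not press it.
- controller: Fan controller, a fixed grey steel box 170 mm long (x), 112 mm wide (y), 66 mm high, on the right; origin under its middle. On its top the dial (28 mm to the +x side of the middle) and the start button (55 mm to the -x side).
- dial_grip (a point): Fan dial on top of the controller: point on its axis at grip height, 103 mm above the bench. Round black skirt 54 mm across with a bar grip 51 mm long, 14 mm thick, 80 to 110 mm above the bench. This frame turns with the dial: the bar lies along its x, the white pointer line is at the -x end.
- dial (a joint): Angle of the fan dial in rad, growing clockwise seen from above, 0 to 5; stays where it is left. The scale has eleven marks 0.5 rad apart; the fifth, at 2.0 rad, is the broad long mark (5 mm wide, 12 mm long; the others are thin and short). It starts at 0.6 to 1.4.
- start_top (a point): Middle of the top face of the start button, a round grey push button 28 mm across on the controller, 83 mm nearer to the robot than the dial, its top 88 mm above the bench.
- start (a joint): Travel of the start button in m: 0 = up, 0.006 = fully pressed (5 N); it springs back.
- wrench: Combination wrench, 200 mm, lying on the bench in front of the branches; origin at its middle.
- hammer: Hammer, 270 mm, lying on the bench on the left; origin at the middle of its length.
- brush: Hand brush, 200 mm, lying on the bench in front of the branches; origin at its middle.
- grease_jar: White jar with black lid, 80 mm across, 90 mm high, standing between the two nozzles; origin under its middle.

How it is judged:
By the outcome, as a careful person would: the job done as asked, in the order asked, and still so for the second after the job is handed in, with the robot touching nothing.
It also fails if it takes over 67 s, if anything falls off the work surface, if the arm or the gripper's body presses on something with over 40 N, if the wrist force passes 120 N, or if a joint passes its speed limit or range.

ROBOT

A 7-joint arm with a two-finger parallel gripper is mounted at the origin on the work surface. World frame = base frame: x ahead of the robot, y to its left, z up, the work surface at z = 0. Lengths are in m, angles in rad, forces in N, time in s.
With the tool pointing down it reaches from about 0.4 to 0.85 m from the base axis. Payload 10.4 kg.
Tool frame: the origin (TCP) lies at the very end of the fingers, on their centre line; the grasp point (between the pads) lies 19 mm behind it; z points along the fingers, y is the direction in which the jaws open and shut (so a half turn about z gives the same grasp; the last joint's range is limited). The gripper opens to 87 mm and grips with 3 to 60 N. Pads are 19 mm wide; open, the fingers measure 117 mm over their backs; the gripper's body (75 mm by 190 mm) begins 51 mm behind the grasp point.
Start: joints at [1.168, 0.332, -0.065, 1.46, 0.022, 1.35, -0.088], TCP at [0.232, -0.58, 0.194] pointing down, gripper open.
Joint ranges: [-2.6, 2.6], [-0.5, 2.12], [-1.47, 1.34], [0.16, 2.42], [-1.27, 4.41], [0.06, 2.06], [-2.6, 2.6]. Speed limits (rad/s): [2.22, 2.22, 2.79, 2.79, 3.14, 3.14, 3.14].

INTERFACE

Orientations are given as a unit quaternion [x, y, z, w].
In Python, from bench import r, eyes, job gives the robot as it stands. The module is installed in compiled form; this text tells all that it offers.
- The arm moves only by the tool play_rows, never from a script. Its argument "motion" is a list of rows, each a list of 7 numbers: the shift along the tool's x, y, z as a fraction of full scale, then the turn, a rotation vector about the tool's x, y, z as a fraction of full scale, then the opening in per cent of the stroke, from 0 (shut) to 100 (fully open). A call has 1 to 5 rows; each row is the pose to reach, as a shift and turn from the pose commanded when the call began, along the tool's axes at that moment; what a row does not reach only later rows make up. Full scale, the value 1, is 0.2 m for a shift and 90 degrees for a turn. A row lasts 1/8 s, in which the tool goes at most 62.5 mm and 10.7 degrees, less where a joint would pass 70% of its speed; a pose out of reach is approached as far as the arm can. A call with a number of a shift or a turn outside -1 to 1 is refused whole. A call with a gripper value outside its range is refused whole. The fingers move at their own pace and stop on an object; "squeeze" is the grip in N (left out, the last holds). Time passes only in rows, so rows that repeat a pose let the fingers close. It gives the time, the measured TCP pose, the force and the opening at its end, in the units of the state.
- r.read_state(): the state, without advancing time (a new reading comes with each control period).
- eyes.camera(name): name is "scene" or "top" or "wrist"; returns a dict with "image" (400x640x3 uint8, red, green, blue), "mtx" (3x3 intrinsics, pixels), "R" (3x3) and "t" (3): a world point X has camera coordinates R X + t. Camera axes: x right, y down, z forward; pixel columns grow to the right and rows downward; lengths in m; the calibration is good to about 2 mm. A picture is of the moment at which its call begins. There is no depth.
- job.close_job(): hands the job in, once; it reports no verdict.
Trained networks look in a picture, given as the dict that the camera call returned (one of the last four; its "shot" number tells which), for a name from the list of things; names that differ only in an ending like _2 or _b are one class to them, and where a whole thing is asked for, a point or a joint stands for the part that bears it (a point fixed in the world has none). Each returns a list of dicts, best first, with "p" (0 to 1); they miss things now and then, are a little off and sometimes report something else, mostly with a low value. They report only what shows in the picture. A call takes as long as a camera call.
- eyes.regions_of(picture, label): "region" (400x640 bool, what is visible of it) and "xy" ([column, row] in pixels, amid what is visible of it).
- eyes.landmark_of(picture, label): "xy" ([column, row] in pixels: a listed point, or the origin of a listed thing).
The state is a dict: "time": time; "joint_positions": joint angles; "joint_vel": joint speeds; "joint_torque": joint torques, N m; "ee_pos": TCP position; "eef_rot": TCP orientation; "ft_force": force on the tool from outside, world axes, zero at the start; "torque": the same for the moment, N m; "width": finger opening in m.
Only numpy, scipy, OpenCV 4.12 (cv2) and the standard library are available. Lean on these libraries where they do the work, as an engineer would, in place of code of your own. Each camera call takes 0.05 s, during which the arm holds its last target. There are 200 camera calls.

## Working session

There is one attempt and no reset: what is moved stays moved. The work goes in short steps, Python scripts to look and compute and a tool call to move; the robot and the scene stay as the last step left them, time stands still between calls to the robot, and variables do not carry over. Pictures are saved under pics/ and viewed, about 8 in all and at most 12, crops included, and the job is handed in when it is done.

Besides the shell and the picture viewer there is one more tool, called after "Emit:" as name([rows], argument=value, ...), one row to a line, values as JSON. play_rows: Moves the arm, as the interface text tells. Shift numbers are shares of 0.2 m and turn numbers shares of 90 degrees, none past 1 either way. Its arguments: {"type":"object","properties":{"motion":{"type":"array","items":{"type":"array","items":{"type":"number"}}},"squeeze":{"type":"number"}},"required":["motion"]}

```bash
mkdir -p pics; cat > h.py <<'E'
import numpy as np, cv2
from scipy.spatial.transform import Rotation as Rt
from bench import r, eyes, job
def save(c,n): cv2.imwrite('pics/'+n,cv2.cvtColor(c['image'],cv2.COLOR_RGB2BGR))
def back(c,uv,z):
    d=c['R'].T@np.linalg.inv(c['mtx'])@np.array([uv[0],uv[1],1.]); o=-c['R'].T@c['t']
    return o+d*(z-o[2])/d[2]
def proj(c,X):
    p=c['mtx']@(c['R']@np.array(X)+c['t']); return p[:2]/p[2]
def togo(p,s=None):
    s=s or r.read_state(); return Rt.from_quat(s['eef_rot']).inv().apply(np.array(p)-s['ee_pos'])/0.2
E
python3 - <<'E'
from h import *
s=r.read_state(); print({k:np.round(v,3) for k,v in s.items()})
print(Rt.from_quat(s['eef_rot']).as_matrix().round(3))
Z=dict(funnel_branch=0,slot_branch=0,main_duct=0,funnel_handle=.105,slot_handle=.105,controller=0,dial_grip=.103,start_top=.088,wrench=0,hammer=0,brush=0,grease_jar=0)
for n in ['scene','top']:
    c=eyes.camera(n); save(c,n+'0.png')
    print(n,(-c['R'].T@c['t']).round(3))
    for k,z in Z.items():
        l=eyes.landmark_of(c,k)
        for q in l[:2]: print(k,round(q['p'],2),np.round(q['xy'],1),back(c,q['xy'],z).round(4))
E
```

```text
{'time': np.float64(0.0), 'joint_positions': array([ 1.168,  0.333, -0.065,  1.461,  0.022,  1.35 , -0.089]), 'joint_vel': array([ 0.   , -0.001, -0.   ,  0.   , -0.001,  0.001,  0.   ]), 'joint_torque': array([-0.0000e+00, -6.2325e+01,  2.5000e-02, -3.8989e+01, -6.1000e-02,
        4.0000e-02,  0.0000e+00]), 'ee_pos': array([ 0.232, -0.58 ,  0.193]), 'eef_rot': array([ 0.982,  0.189, -0.   , -0.001]), 'ft_force': array([ 0.144,  0.33 , -0.204]), 'torque': array([0.042, 0.015, 0.009]), 'width': np.float64(0.087)}
[[ 0.929  0.371 -0.001]
 [ 0.371 -0.929  0.001]
 [-0.    -0.001 -1.   ]]
scene [1.203 0.142 1.302]
funnel_branch 0.61 [364.8 225.6] [0.5474 0.1738 0.    ]
slot_branch 0.82 [269.2 211.5] [ 0.5582 -0.1622  0.    ]
main_duct 0.92 [308.4 269.3] [0.7394 0.0163 0.    ]
funnel_handle 0.66 [422.  216.6] [0.5332 0.3455 0.105 ]
slot_handle 0.89 [300.2 201.6] [ 0.5551 -0.0476  0.105 ]
controller 0.64 [201.7 192.4] [ 0.53   -0.4206  0.    ]
controller 0.33 [431.5 188.8] [0.3547 0.3886 0.    ]
dial_grip 0.67 [186.  184.5] [ 0.5641 -0.4381  0.103 ]
start_top 0.37 [203.2 165.8] [ 0.4717 -0
[... 465 characters left out ...]
 ]
main_duct 0.77 [309.9 146.9] [0.7214 0.0071 0.    ]
funnel_handle 0.68 [214.5 194.9] [0.5399 0.3387 0.105 ]
funnel_handle 0.25 [209.4 246.6] [0.3625 0.3564 0.105 ]
slot_handle 0.52 [328.5 189.1] [ 0.5541 -0.0558  0.105 ]
slot_handle 0.25 [213.8 198.2] [0.5286 0.3411 0.105 ]
controller 0.73 [432.1 196.4] [ 0.5292 -0.4451  0.    ]
dial_grip 0.75 [440.1 183.7] [ 0.5673 -0.4461  0.103 ]
dial_grip 0.67 [358.2 249.3] [ 0.3444 -0.1547  0.103 ]
start_top 0.38 [432.4 207.2] [ 0.4862 -0.4206  0.088 ]
wrench 0.65 [273.7 254.5] [0.3243 0.146  0.    ]
hammer 0.82 [206.1 245.5] [0.3614 0.3935 0.    ]
brush 0.77 [360.  248.4] [ 0.3412 -0.172   0.    ]
grease_jar 0.82 [312.5 225.4] [0.4287 0.0018 0.    ]
```

```bash
python3 - <<'E'
import cv2,numpy as np
a=cv2.imread('pics/scene0.png')[120:320,130:480]; b=cv2.imread('pics/top0.png')[110:280,180:480]
a=cv2.resize(a,(560,320)); b=cv2.resize(b,(560,317),interpolation=cv2.INTER_CUBIC)
cv2.imwrite('pics/v1.png',np.vstack([a[:280],b]))
E
```

```text
(no output)
```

View pics/v1.png

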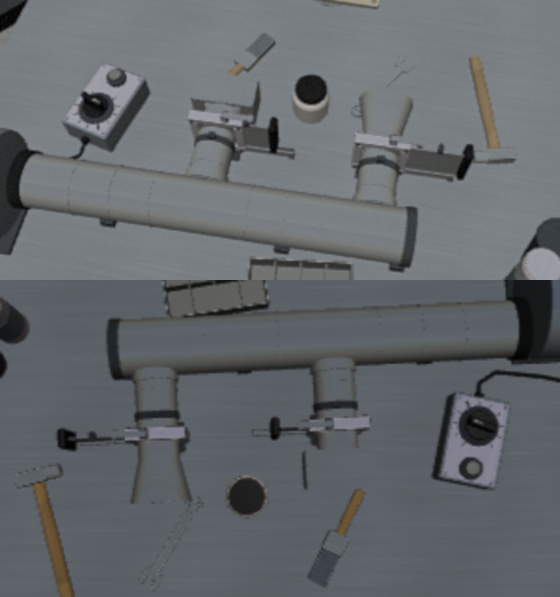

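Emit:
play_rows([
  [0, 0, -0.3, 0, 0, 0, 100],
  [1, -0.75, -0.45, 0, 0, -0.5, 100],
  [1, -0.75, -0.45, 0, 0, -0.5, 100],
  [1, -0.75, -0.45, 0, 0, -0.5, 100],
  [1, -0.75, -0.45, 0, 0, -0.5, 100],
])

```text
time: 1.92
ee_pos: [0.3617, -0.3667, 0.284]
eef_rot: [0.843, 0.538, -0.0, 0.0]
ft_force: [1.3, -0.3, 0.9]
width: 0.0872
```

```bash
python3 - <<'E'
from h import *
s=r.read_state(); M=Rt.from_quat(s['eef_rot']).as_matrix()
print(s['ee_pos'],togo([.555,-.052,.25]),np.degrees(np.arctan2(M[1,0],M[0,0])))
E
```

```text
[ 0.36171861 -0.36667747  0.28400244] [1.83416217 0.21359618 0.1691747 ] 65.08651217048377
```

Emit:
play_rows([
  [1, 0.1, 0, 0, 0, -0.28, 100],
  [1, 0.1, 0, 0, 0, -0.28, 100],
  [1, 0.1, 0, 0, 0, -0.28, 100],
  [1, 0.1, 0, 0, 0, -0.28, 100],
])

```text
time: 2.42
ee_pos: [0.4663, -0.1918, 0.2839]
eef_rot: [0.705, 0.709, 0.001, 0.0]
ft_force: [-0.0, -1.4, -0.5]
width: 0.0873
```

```bash
python3 - <<'E'
from h import *
s=r.read_state(); M=Rt.from_quat(s['eef_rot']).as_matrix()
print(s['ee_pos'],togo([.555,-.052,.25]),np.degrees(np.arctan2(M[1,0],M[0,0])))
E
```

```text
[ 0.4662555  -0.19176464  0.2839444 ] [0.69599583 0.44784795 0.17050252] 90.35462067726371
```

Emit:
play_rows([
  [0.7, 0.45, 0, 0, 0, -0.01, 100],
  [0.7, 0.45, 0, 0, 0, -0.01, 100],
  [0.7, 0.45, 0, 0, 0, -0.01, 100],
  [0.7, 0.45, 0, 0, 0, -0.01, 100],
])

```text
time: 2.92
ee_pos: [0.5554, -0.0533, 0.2832]
eef_rot: [0.7, 0.714, 0.0, -0.001]
ft_force: [0.4, -0.7, 0.2]
width: 0.0869
```

```bash
python3 - <<'E'
from h import *
c=eyes.camera('wrist'); save(c,'w1.png')
s=r.read_state(); M=Rt.from_quat(s['eef_rot']).as_matrix()
print(s['ee_pos'],np.degrees(np.arctan2(M[1,0],M[0,0])), (-c['R'].T@c['t']).round(3))
for k,z in dict(slot_handle=.105,slot_branch=0).items():
    for q in eyes.landmark_of(c,k): 
        P=back(c,q['xy'],z); print(k,q['p'],q['xy'],P, togo(P+[0,0,-.019]))
print(proj(c,[.555,-.052,.132]))
E
```

```text
[ 0.55480296 -0.05575973  0.2832063 ] 90.91275634121362 [0.554 0.029 0.475]
slot_handle 0.84 [316.2, 168.0] [ 0.55540362 -0.0513197   0.105     ] [0.02982544 0.00579248 0.98640083]
slot_branch 0.71 [319.1, 226.6] [ 0.56201516 -0.1625809   0.        ] [-0.52257797  0.03284447  1.51234939]
[315.80543578 174.25543852]
```

View pics/w1.png

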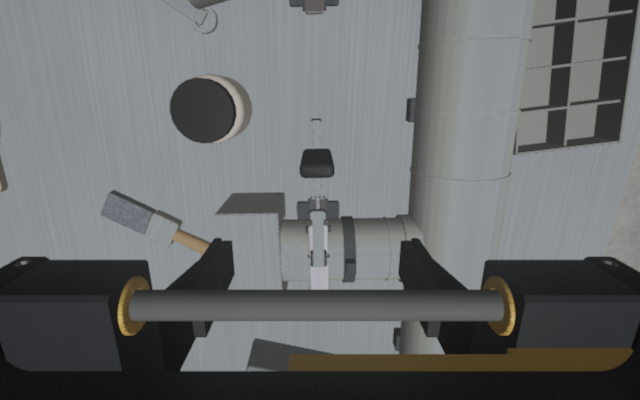

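Emit:
play_rows([
  [0.025, 0.005, 0.3, 0, 0, -0.01, 100],
  [0.025, 0.005, 0.6, 0, 0, -0.01, 100],
  [0.025, 0.005, 0.85, 0, 0, -0.01, 100],
  [0.025, 0.005, 0.98, 0, 0, -0.01, 100],
  [0.025, 0.005, 0.98, 0, 0, -0.01, 100],
])

```text
time: 3.7
ee_pos: [0.5538, -0.0531, 0.086]
eef_rot: [0.697, 0.717, -0.001, -0.001]
ft_force: [0.1, -0.1, 0.4]
width: 0.0867
```

Emit:
play_rows([
  [0, 0, 0, 0, 0, 0, 0],
  [0, 0, 0, 0, 0, 0, 0],
  [0, 0, 0, 0, 0, 0, 0],
  [0, 0, 0, 0, 0, 0, 0],
  [0, 0, 0, 0, 0, 0, 0],
], squeeze=50)

```text
time: 4.32
ee_pos: [0.5555, -0.0513, 0.0877]
eef_rot: [0.696, 0.718, 0.0, 0.0]
ft_force: [-0.4, 0.7, 0.3]
width: 0.0447
```

Emit:
play_rows([
  [0, 0, 0, 0, 0, 0, 0],
  [0, 0, 0, 0, 0, 0, 0],
  [0.02, 0, 0, 0, 0, 0, 0],
  [0.06, 0, 0, 0, 0, 0, 0],
  [0.1, 0, 0, 0, 0, 0, 0],
])

```text
time: 4.95
ee_pos: [0.5554, -0.0339, 0.0875]
eef_rot: [0.697, 0.717, -0.001, 0.001]
ft_force: [4.1, -6.6, -0.2]
width: 0.0357
```

Emit:
play_rows([
  [0.1, 0, 0, 0, 0, 0, 0],
  [0.2, 0, 0, 0, 0, 0, 0],
  [0.28, 0, 0, 0, 0, 0, 0],
  [0.31, 0, 0, 0, 0, 0, 0],
  [0.325, 0, 0, 0, 0, 0, 0],
])

```text
time: 5.58
ee_pos: [0.553, 0.0307, 0.0875]
eef_rot: [0.697, 0.717, -0.002, 0.001]
ft_force: [1.0, -13.4, 2.2]
width: 0.0359
```

Emit:
play_rows([
  [0.015, 0, 0, 0, 0, 0, 0],
  [0.03, 0, 0, 0, 0, 0, 0],
  [0.03, 0, 0, 0, 0, 0, 0],
])

```text
time: 5.95
ee_pos: [0.5529, 0.0306, 0.0875]
eef_rot: [0.699, 0.715, -0.004, 0.003]
ft_force: [-0.1, -24.6, 4.6]
width: 0.0351
```

Emit:
play_rows([
  [0, 0, 0, 0, 0, 0, 100],
  [0, 0, 0, 0, 0, 0, 100],
  [-0.02, 0, 0, 0, 0, 0, 100],
  [-0.02, 0, -0.3, 0, 0, 0, 100],
  [-0.02, 0, -0.6, 0, 0, 0, 100],
])

```text
time: 6.58
ee_pos: [0.5522, 0.0359, 0.2087]
eef_rot: [0.696, 0.718, -0.0, -0.001]
ft_force: [1.6, 0.3, 1.5]
width: 0.0773
```

Emit:
play_rows([
  [0.3, 0, -0.3, 0, 0, 0, 100],
  [0.6, 0.03, -0.3, 0, 0, 0, 100],
  [0.9, 0.03, -0.3, 0, 0, 0, 100],
  [1, 0.03, -0.3, 0, 0, 0, 100],
  [1, 0.03, -0.3, 0, 0, 0, 100],
])

```text
time: 7.2
ee_pos: [0.5514, 0.2393, 0.2673]
eef_rot: [0.694, 0.72, 0.0, -0.001]
ft_force: [0.1, -0.2, 0.2]
width: 0.0867
```

```bash
python3 - <<'E'
from h import *
s=r.read_state(); M=Rt.from_quat(s['eef_rot']).as_matrix()
print(s['ee_pos'],togo([.541,.34,.27]),np.degrees(np.arctan2(M[1,0],M[0,0])))
E
```

```text
[0.55141854 0.23933813 0.26730683] [ 0.50488073 -0.03391647 -0.01266533] 92.06710287302052
```

Emit:
play_rows([
  [0.3, -0.03, 0, 0, 0, 0, 100],
  [0.5, -0.03, 0, 0, 0, 0, 100],
  [0.5, -0.03, 0, 0, 0, 0, 100],
  [0.5, -0.03, 0, 0, 0, 0, 100],
])

```text
time: 7.7
ee_pos: [0.5445, 0.3341, 0.2673]
eef_rot: [0.697, 0.717, -0.0, 0.0]
ft_force: [0.2, -0.6, 0.2]
width: 0.0871
```

```bash
python3 - <<'E'
from h import *
c=eyes.camera('wrist'); save(c,'w2.png')
s=r.read_state(); M=Rt.from_quat(s['eef_rot']).as_matrix()
print(s['ee_pos'],np.degrees(np.arctan2(M[1,0],M[0,0])))
for k,z in dict(funnel_handle=.105,funnel_branch=0).items():
    for q in eyes.landmark_of(c,k): 
        P=back(c,q['xy'],z); print(k,q['p'],q['xy'],P, togo(P+[0,0,-.019]))
E
```

```text
[0.54472661 0.33361809 0.2674689 ] 91.60257083625142
funnel_handle 0.73 [312.0, 166.5] [0.53995998 0.34051913 0.105     ] [ 0.03622104 -0.02348935  0.90759671]
funnel_branch 0.75 [315.9, 264.1] [0.54914448 0.17030261 0.        ] [-8.16344826e-01 -1.03695718e-03  1.43381238e+00]
```

View pics/w2.png

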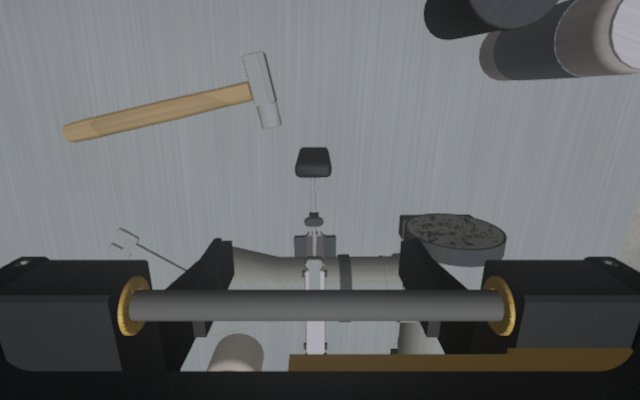

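Emit:
play_rows([
  [0.035, -0.02, 0.3, 0, 0, 0, 100],
  [0.035, -0.02, 0.6, 0, 0, 0, 100],
  [0.035, -0.02, 0.8, 0, 0, 0, 100],
  [0.035, -0.02, 0.9, 0, 0, 0, 100],
  [0.035, -0.02, 0.9, 0, 0, 0, 0],
], squeeze=55)

```text
time: 8.48
ee_pos: [0.5397, 0.3416, 0.0872]
eef_rot: [0.697, 0.717, -0.001, -0.0]
ft_force: [-0.8, 0.4, 0.2]
width: 0.0823
```

Emit:
play_rows([
  [0, 0, 0, 0, 0, 0, 0],
  [0, 0, 0, 0, 0, 0, 0],
  [0, 0, 0, 0, 0, 0, 0],
  [0, 0, 0, 0, 0, 0, 0],
  [0, 0, 0, 0, 0, 0, 0],
])

```text
time: 9.1
ee_pos: [0.5413, 0.3424, 0.0878]
eef_rot: [0.697, 0.718, 0.001, 0.001]
ft_force: [2.9, 5.3, -7.5]
width: 0.0359
```

Emit:
play_rows([
  [0, 0, 0, 0, 0, 0, 0],
  [-0.02, 0, 0, 0, 0, 0, 0],
  [-0.06, 0, 0, 0, 0, 0, 0],
  [-0.1, 0, 0, 0, 0, 0, 0],
])

```text
time: 9.6
ee_pos: [0.542, 0.3241, 0.0878]
eef_rot: [0.696, 0.718, 0.003, -0.0]
ft_force: [10.9, 9.6, -7.5]
width: 0.0353
```

Emit:
play_rows([
  [-0.05, 0, 0, 0, 0, 0, 0],
  [-0.1, 0, 0, 0, 0, 0, 0],
  [-0.14, 0, 0, 0, 0, 0, 0],
  [-0.17, 0, 0, 0, 0, 0, 0],
  [-0.185, 0, 0, 0, 0, 0, 0],
])

```text
time: 10.22
ee_pos: [0.5432, 0.2912, 0.0879]
eef_rot: [0.695, 0.719, 0.006, -0.002]
ft_force: [19.1, 28.9, -21.7]
width: 0.0355
```

Emit:
play_rows([
  [-0.015, 0, 0, 0, 0, 0, 0],
  [-0.03, 0, 0, 0, 0, 0, 0],
  [-0.03, 0, 0, 0, 0, 0, 0],
])

```text
time: 10.6
ee_pos: [0.5432, 0.2912, 0.0881]
eef_rot: [0.694, 0.72, 0.01, -0.004]
ft_force: [25.3, 42.7, -31.6]
width: 0.0355
```

Emit:
play_rows([
  [0, 0, 0, 0, 0, 0, 100],
  [0, 0, 0, 0, 0, 0, 100],
  [0.03, 0, 0, 0, 0, 0, 100],
  [0.03, 0, -0.3, 0, 0, 0, 100],
  [0.03, 0, -0.6, 0, 0, 0, 100],
])

```text
time: 11.22
ee_pos: [0.5407, 0.2853, 0.2088]
eef_rot: [0.696, 0.718, -0.001, -0.0]
ft_force: [0.4, 0.5, -0.1]
width: 0.0774
```

Emit:
play_rows([
  [0, 0, -0.3, 0, 0, 0, 100],
  [0, 0, -0.3, 0, 0, 0, 100],
  [0, 0, -0.3, 0, 0, 0, 100],
])

```text
time: 11.6
ee_pos: [0.5411, 0.2853, 0.267]
eef_rot: [0.696, 0.718, -0.0, 0.0]
ft_force: [0.4, 0.5, -1.2]
width: 0.0869
```

```bash
python3 - <<'E'
from h import *
c=eyes.camera('wrist'); save(c,'w3.png')
s=r.read_state(); print(s['ee_pos'])
for k in ['funnel_handle']:
    for q in eyes.landmark_of(c,k)[:1]: print(k,q['p'],q['xy'],back(c,q['xy'],.105))
d=eyes.camera('scene'); save(d,'s3.png')
for k in ['funnel_handle','slot_handle']:
    for q in eyes.landmark_of(d,k)[:1]: print(k,q['p'],q['xy'],back(d,q['xy'],.105))
a=c['image'][130:310,220:420]; b=d['image'][170:270,250:450]
v=np.vstack([cv2.resize(a,(600,540)),]); 
cv2.imwrite('pics/v3.png',v[:,:,::-1]); cv2.imwrite('pics/v3b.png',cv2.resize(b,(800,400),interpolation=cv2.INTER_CUBIC)[:,:,::-1])
E
```

```text
[0.54085371 0.28499548 0.26626144]
funnel_handle 0.64 [405.3, 217.4] [0.54644497 0.29359704 0.105     ]
slot_handle 0.87 [324.6, 202.5] [0.54293381 0.03116344 0.105     ]
```

View pics/v3.png

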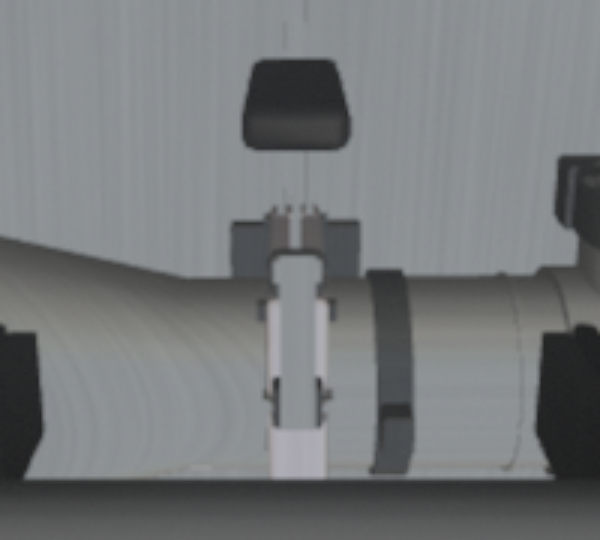

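View pics/v3b.png

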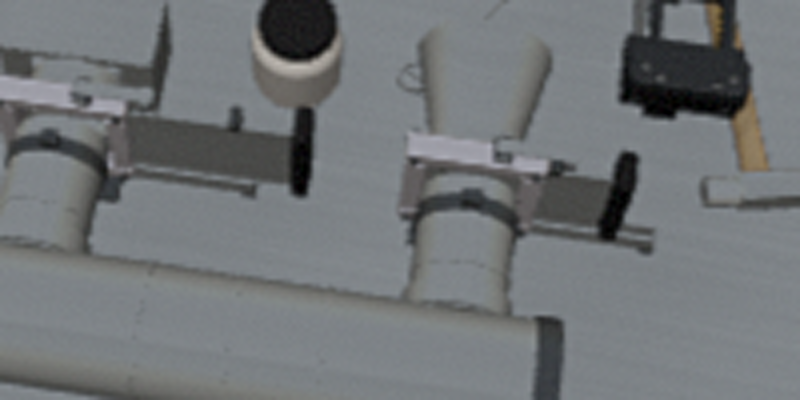

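```bash
python3 - <<'E'
from h import *
c=eyes.camera('wrist'); s=r.read_state()
T=np.eye(4);T[:3,:3]=Rt.from_quat(s['eef_rot']).as_matrix();T[:3,3]=s['ee_pos']
W=np.eye(4);W[:3,:3]=c['R'];W[:3,3]=c['t']; K=W@T   # tool->cam
a=np.radians(90.91); T1=np.eye(4); T1[:3,:3]=np.array([[np.cos(a),np.sin(a),0],[np.sin(a),-np.cos(a),0],[0,0,-1]]);T1[:3,3]=[.5548,-.0558,.2832]
W1=K@np.linalg.inv(T1); c1=dict(mtx=c['mtx'],R=W1[:3,:3],t=W1[:3,3])
i1=cv2.imread('pics/w1.png',0); i3=cv2.imread('pics/w3.png',0)
for n,im,cc,x0 in (('slot',i1,c1,317),('fun',i3,c,318)):
    print(n); 
    for x in (x0-8,x0,x0+8): print(x,im[142:216,x].tolist())
    print([ (row,back(cc,[x0,row],.132)[1].round(4),back(cc,[x0,row],.141)[1].round(4)) for row in range(170,206,3)])
E
```

```text
slot
309 [141, 142, 142, 143, 142, 141, 118, 67, 45, 43, 43, 43, 42, 41, 42, 42, 44, 43, 41, 44, 43, 44, 47, 51, 52, 59, 64, 66, 66, 63, 61, 59, 56, 52, 49, 76, 125, 143, 144, 143, 144, 144, 143, 142, 144, 144, 144, 144, 143, 144, 143, 143, 144, 143, 144, 140, 115, 81, 77, 80, 79, 81, 81, 81, 82, 83, 83, 81, 74, 63, 69, 85, 90, 87]
317 [147, 147, 147, 147, 146, 147, 114, 52, 42, 44, 43, 43, 43, 42, 42, 42, 42, 44, 42, 43, 43, 42, 49, 47, 55, 61, 65, 67, 67, 67, 65, 64, 60, 53, 49, 74, 124, 144, 143, 144, 144, 144, 144, 144, 143, 143, 144, 144, 143, 143, 144, 144, 143, 143, 143, 143, 144, 144, 144, 143, 144, 144, 143, 144, 144, 144, 132, 92, 67, 123, 145, 146, 145, 146]
325 [143, 143, 144, 144, 143, 144, 111, 53, 43, 43, 43, 42, 44, 44, 42, 43, 43, 43, 42, 44, 43, 45, 48, 51, 57, 64, 68, 69, 70, 68, 69, 69, 66, 58, 51, 96, 135, 145, 146, 146, 146, 145, 145, 145, 145, 146, 146, 146, 146, 145, 146, 145, 146, 142, 137, 124, 102, 86, 85, 87, 86, 87, 89, 89, 88, 90, 89, 76, 68, 71, 101, 118, 117, 123]
[(170, np.float64(-0.0503), np.float64(-0.0483)), (173, np.float64(-0.0535), np.float64(-
[... 1368 characters left out ...]
, 143, 143, 143, 143, 144, 144, 144, 143, 144, 143, 143, 145, 139, 127, 110, 91, 86, 85, 86, 86, 87, 87, 88, 89, 88, 89, 86, 73, 66, 72]
[(170, np.float64(0.2943), np.float64(0.2963)), (173, np.float64(0.2913), np.float64(0.2934)), (176, np.float64(0.2884), np.float64(0.2905)), (179, np.float64(0.2853), np.float64(0.2876)), (182, np.float64(0.2823), np.float64(0.2847)), (185, np.float64(0.2793), np.float64(0.2817)), (188, np.float64(0.2762), np.float64(0.2788)), (191, np.float64(0.2732), np.float64(0.2758)), (194, np.float64(0.2701), np.float64(0.2728)), (197, np.float64(0.267), np.float64(0.2698)), (200, np.float64(0.2639), np.float64(0.2667)), (203, np.float64(0.2607), np.float64(0.2637))]
```

Emit:
play_rows([
  [-0.3, 0, 0, 0, 0, 0, 100],
  [-0.6, 0, 0, 0, 0, 0, 100],
  [-0.9, 0, 0, 0, 0, 0, 100],
  [-1, 0, 0, 0, 0, 0, 100],
])

```text
time: 12.4
ee_pos: [0.5476, 0.0806, 0.2671]
eef_rot: [0.698, 0.716, -0.001, 0.0]
ft_force: [-0.3, 0.6, 0.2]
width: 0.0869
```

Emit:
play_rows([
  [-0.3, 0, 0, 0, 0, 0, 100],
  [-0.6, 0, 0, 0, 0, 0, 100],
  [-0.9, 0, 0, 0, 0, 0, 100],
  [-1, 0, 0, 0, 0, 0, 100],
])

```text
time: 12.9
ee_pos: [0.5527, -0.1192, 0.2668]
eef_rot: [0.698, 0.716, -0.001, -0.0]
ft_force: [-0.0, 1.1, -0.2]
width: 0.0864
```

Emit:
play_rows([
  [-0.3, -0.1, 0, 0, 0, 0, 100],
  [-0.6, -0.2, 0, 0, 0, 0, 100],
  [-0.9, -0.2, 0, 0, 0, 0, 100],
  [-1, -0.2, 0, 0, 0, 0, 100],
])

```text
time: 13.4
ee_pos: [0.5182, -0.3192, 0.2666]
eef_rot: [0.698, 0.716, -0.001, -0.0]
ft_force: [0.3, 0.1, -0.0]
width: 0.0872
```

```bash
python3 - <<'E'
from h import *
s=r.read_state(); print(s['ee_pos'],s['joint_positions'].round(2),togo([.54,-.442,.25]))
c=eyes.camera('wrist'); save(c,'w4.png')
for k,z in dict(dial_grip=.103,start_top=.088,controller=0).items():
    for q in eyes.landmark_of(c,k)[:2]: print(k,q['p'],q['xy'],back(c,q['xy'],z))
E
```

```text
[ 0.51819768 -0.31920535  0.2665565 ] [ 0.85  0.31 -0.49  1.37  0.14  1.5   0.4 ] [-0.61655951  0.09334197  0.08271196]
dial_grip 0.79 [343.3, 273.5] [ 0.55277372 -0.4384122   0.103     ]
start_top 0.81 [277.4, 251.2] [ 0.47474453 -0.41937202  0.088     ]
controller 0.83 [319.7, 234.7] [ 0.52616812 -0.43483674  0.        ]
```

View pics/w4.png

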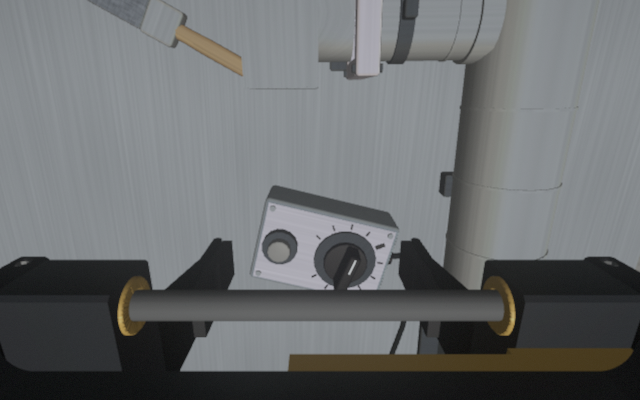

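Emit:
play_rows([
  [-0.3, 0.15, 0, 0, 0, 0, 100],
  [-0.6, 0.15, 0, 0, 0, 0, 100],
  [-0.85, 0.15, 0, 0, 0, 0, 100],
  [-0.85, 0.15, 0, 0, 0, 0, 100],
])

```text
time: 14.1
ee_pos: [0.5543, -0.4862, 0.2657]
eef_rot: [0.697, 0.717, -0.0, -0.001]
ft_force: [-0.2, 0.7, -0.4]
width: 0.087
```

```bash
python3 - <<'E'
from h import *
s=r.read_state(); print(s['ee_pos'],s['joint_positions'].round(2))
c=eyes.camera('wrist'); save(c,'w5.png')
np.savez('c5.npz',mtx=c['mtx'],R=c['R'],t=c['t'])
for k,z in dict(dial_grip=.103,start_top=.088,controller=0).items():
    for q in eyes.landmark_of(c,k)[:2]: print(k,q['p'],q['xy'],back(c,q['xy'],z))
q=eyes.landmark_of(c,'dial_grip')[0]['xy']; P=back(c,q,.103); print('axis on top plate',proj(c,[P[0],P[1],.066]))
# rectified top view of plane z=.066, 200 mm square about P, 3.5 px/mm ; up=+x, left=+y
def rect(z,n):
    w=np.array([[P[0]+dx,P[1]+dy] for dx,dy in((.06,.06),(.06,-.06),(-.06,-.06),(-.06,.06))])
    src=np.float32([proj(c,[a,b,z]) for a,b in w]); H=cv2.getPerspectiveTransform(src,np.float32([[0,0],[400,0],[400,400],[0,400]]))
    return cv2.warpPerspective(c['image'],H,(400,400),flags=cv2.INTER_CUBIC)
cv2.imwrite('pics/v5.png',np.hstack([rect(.066,0),rect(.110,0)])[:,:,::-1])
E
```

```text
[ 0.55432776 -0.48616571  0.26572765] [ 0.87  0.61 -0.41  0.94  0.23  1.63  0.58]
dial_grip 0.97 [318.7, 124.5] [ 0.55522666 -0.43600223  0.103     ]
start_top 0.98 [242.3, 104.4] [ 0.47553939 -0.41924814  0.088     ]
controller 0.94 [297.1, 114.1] [ 0.52780136 -0.43288486  0.        ]
axis on top plate [318.49285546 121.44999543]
```

View pics/v5.png

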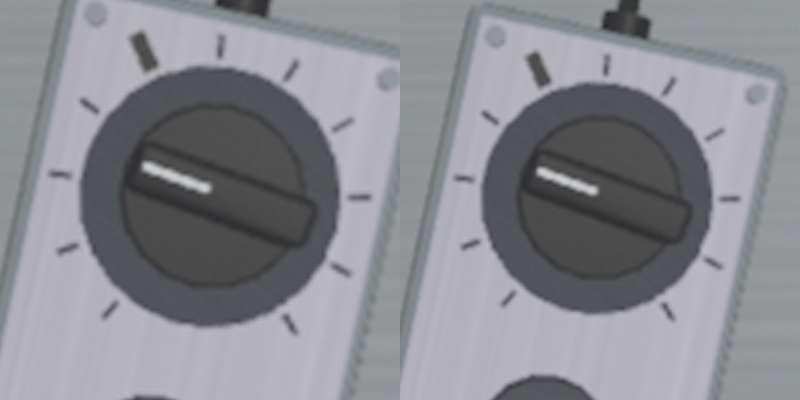

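```bash
python3 - <<'E'
from h import *
print(togo([.5565,-.4387,.086]))
E
```

```text
[0.21678161 0.00918551 0.91290744]
```

Emit:
play_rows([
  [0.217, 0.009, 0.3, 0, 0, 0.1, 100],
  [0.217, 0.009, 0.55, 0, 0, 0.226, 100],
  [0.217, 0.009, 0.75, 0, 0, 0.226, 100],
  [0.217, 0.009, 0.85, 0, 0, 0.226, 100],
  [0.217, 0.009, 0.9, 0, 0, 0.226, 100],
])

```text
time: 14.98
ee_pos: [0.5555, -0.4407, 0.0878]
eef_rot: [0.812, 0.584, 0.0, 0.0]
ft_force: [0.0, -0.2, -0.3]
width: 0.0867
```

Emit:
play_rows([
  [0, 0, 0, 0, 0, 0, 0],
  [0, 0, 0, 0, 0, 0, 0],
  [0, 0, 0, 0, 0, 0, 0],
  [0, 0, 0, 0, 0, 0, 0],
  [0, 0, 0, 0, 0, 0, 0],
], squeeze=20)

```text
time: 15.6
ee_pos: [0.5551, -0.4412, 0.0878]
eef_rot: [0.812, 0.583, 0.0, 0.0]
ft_force: [0.0, -0.7, 0.4]
width: 0.0447
```

Emit:
play_rows([
  [0, 0, 0, 0, 0, 0, 0],
  [0, 0, 0, 0, 0, 0, 0],
  [0, 0, 0, 0, 0, 0, 0],
  [0, 0, 0, 0, 0, 0, 0],
])

```text
time: 16.1
ee_pos: [0.5551, -0.4411, 0.0876]
eef_rot: [0.812, 0.583, 0.0, 0.0]
ft_force: [-0.6, 0.7, 0.5]
width: 0.0061
```

```bash
python3 - <<'E'
from h import *
s=r.read_state(); M=Rt.from_quat(s['eef_rot']).as_matrix()
print(np.degrees(np.arctan2(M[1,0],M[0,0])),s['torque'],s['width'],s['ee_pos'],s['ft_force'])
E
```

```text
71.39257929230362 [-0.06687409 -0.08270261  0.00181742] 0.006056938120887565 [ 0.55508309 -0.44108777  0.08757603] [-0.55393097  0.70416493  0.50542033]
```

```bash
python3 - <<'E'
from h import *
c=eyes.camera('scene'); a=c['image'][130:230,140:260]
cv2.imwrite('pics/v6.png',cv2.resize(a,(720,600),interpolation=cv2.INTER_CUBIC)[:,:,::-1])
print(r.read_state()['width'])
E
```

```text
0.00345852583170743
```

View pics/v6.png

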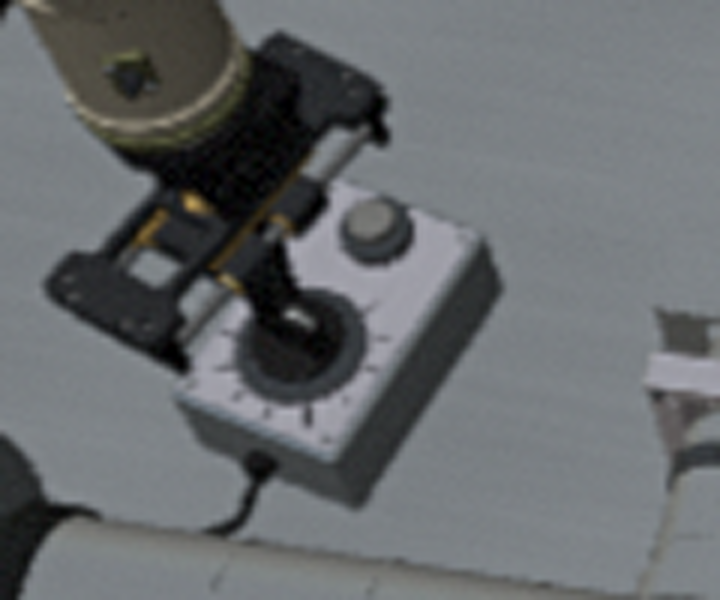

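```bash
python3 - <<'E'
from h import *
s=r.read_state()
c=eyes.camera('scene'); p=proj(c,s['ee_pos']); print('scene tcp in crop',(p-[140,130])*6)
for z in (.08,.11): print('axis',z,(proj(c,[.5565,-.4387,z])-[140,130])*6)
w=eyes.camera('wrist'); p=proj(w,s['ee_pos']);print('wrist tcp',p, proj(w,[.5565,-.4387,.11]))
cv2.imwrite('pics/v7.png',cv2.resize(w['image'][150:400,180:460],(672,600))[:,:,::-1])
E
```

```text
scene tcp in crop [283.98432744 327.10909919]
axis 0.08 [290.69146065 336.8321698 ]
axis 0.11 [276.32860634 308.80379663]
wrist tcp [315.88423096 233.84706214] [316.90636092 245.74817719]
```

View pics/v7.png

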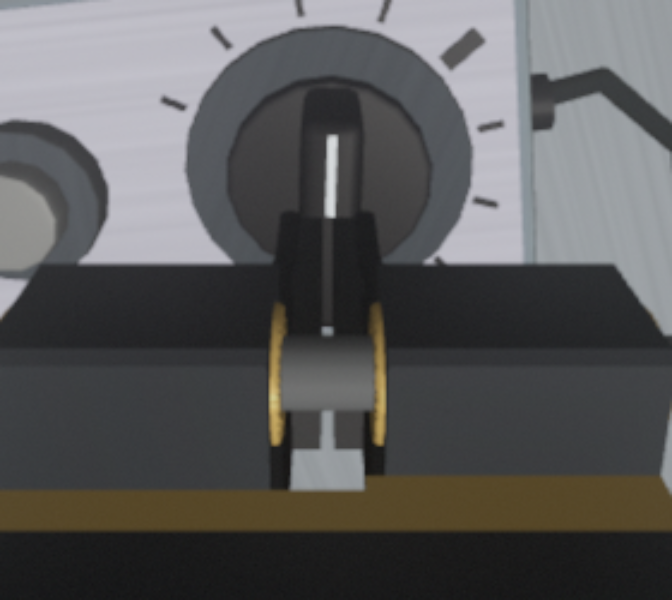

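Emit:
play_rows([
  [0, 0, 0, 0, 0, 0, 60],
  [0, 0, 0, 0, 0, 0, 60],
  [0, 0, 0, 0, 0, 0, 60],
  [0, 0, 0, 0, 0, 0, 60],
  [0.03, 0, 0, 0, 0, 0, 60],
])

```text
time: 16.88
ee_pos: [0.5567, -0.4358, 0.0875]
eef_rot: [0.812, 0.583, -0.0, 0.0]
ft_force: [-0.1, 0.8, -0.9]
width: 0.0432
```

```bash
python3 - <<'E'
from h import *
s=r.read_state(); print(s['ee_pos'],s['width'])
w=eyes.camera('wrist'); save(w,'w8.png')
T=Rt.from_quat(s['eef_rot'])
for x in (-.0095,0,.0095):
  for z in (0,-.019,-.03): print(x,z,[proj(w,s['ee_pos']+T.apply([x,y,z])).round(1).tolist() for y in (-s['width']/2-.003,s['width']/2+.003)])
print(proj(w,[.5565,-.4387,.11]),proj(w,[.5565,-.4387,.08]))
cv2.imwrite('pics/v8.png',cv2.resize(w['image'][150:350,180:460],(784,560))[:,:,::-1])
E
```

```text
[ 0.5567383  -0.43578335  0.08752996] 0.04322726326850725
-0.0095 0 [[275.6, 248.3], [356.1, 248.4]]
-0.0095 -0.019 [[271.8, 263.1], [359.9, 263.2]]
-0.0095 -0.03 [[269.2, 273.1], [362.4, 273.2]]
0 0 [[275.0, 233.9], [356.7, 234.0]]
0 -0.019 [[271.1, 247.6], [360.6, 247.7]]
0 -0.03 [[268.5, 256.8], [363.2, 256.9]]
0.0095 0 [[274.5, 219.1], [357.3, 219.2]]
0.0095 -0.019 [[270.4, 231.6], [361.3, 231.7]]
0.0095 -0.03 [[267.7, 240.0], [364.0, 240.1]]
[317.14420978 255.22111081] [317.01086728 233.35992563]
```

View pics/v8.png

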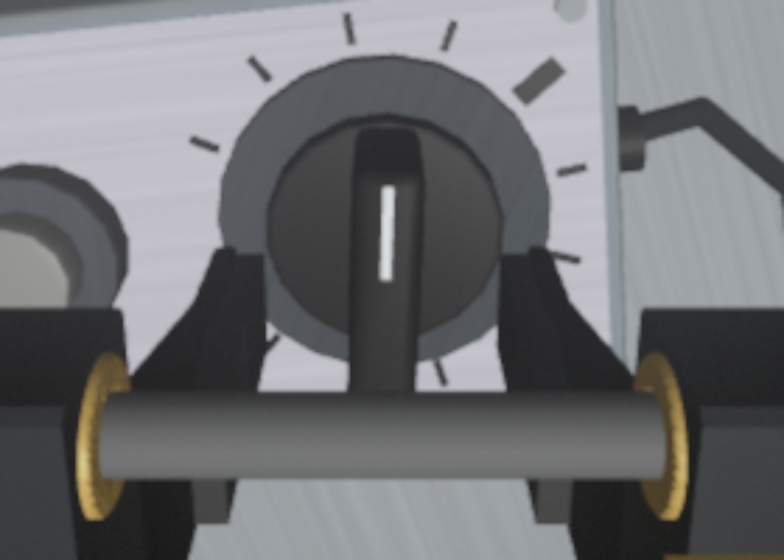

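Emit:
play_rows([
  [-0.01, 0.005, 0.04, 0, 0, 0, 60],
  [-0.01, 0.005, 0.07, 0, 0, 0, 60],
  [-0.01, 0.005, 0.09, 0, 0, 0, 60],
  [-0.01, 0.005, 0.1, 0, 0, 0, 60],
])

```text
time: 17.42
ee_pos: [0.5571, -0.4376, 0.0671]
eef_rot: [0.812, 0.583, -0.0, -0.0]
ft_force: [0.3, 0.3, -0.7]
width: 0.052
```

Emit:
play_rows([
  [0, 0, 0, 0, 0, 0, 0],
  [0, 0, 0, 0, 0, 0, 0],
  [0, 0, 0, 0, 0, 0, 0],
  [0, 0, 0, 0, 0, 0, 0],
  [0, 0, 0, 0, 0, 0, 0],
])

```text
time: 18.05
ee_pos: [0.5569, -0.4375, 0.0677]
eef_rot: [0.812, 0.583, -0.0, -0.0]
ft_force: [-2.7, 0.4, -0.5]
width: 0.0137
```

Emit:
play_rows([
  [0, 0, 0, 0, 0, 0.08, 0],
  [0, 0, 0, 0, 0, 0.18, 0],
  [0, 0, 0, 0, 0, 0.28, 0],
  [0, 0, 0, 0, 0, 0.38, 0],
  [0, 0, 0, 0, 0, 0.48, 0],
], squeeze=30)

```text
time: 18.68
ee_pos: [0.5573, -0.4379, 0.0677]
eef_rot: [0.971, 0.241, 0.0, 0.0]
ft_force: [-1.3, 0.3, -0.1]
width: 0.0136
```

Emit:
play_rows([
  [0, 0, 0, 0, 0, 0.039, 0],
  [0, 0, 0, 0, 0, 0.039, 0],
])

```text
time: 18.92
ee_pos: [0.5573, -0.438, 0.0677]
eef_rot: [0.977, 0.214, -0.0, 0.0]
ft_force: [0.6, -0.5, -0.0]
width: 0.0137
```

```bash
python3 - <<'E'
from h import *
s=r.read_state(); M=Rt.from_quat(s['eef_rot']).as_matrix()
print(np.degrees(np.arctan2(M[1,0],M[0,0])),s['torque'],s['width'],s['ee_pos'],s['ft_force'])
E
```

```text
24.702682772408803 [-0.3128531   0.02160306 -0.01372254] 0.013725109506861816 [ 0.55730957 -0.43795718  0.06766775] [ 0.63408968 -0.50051504 -0.01749444]
```

Emit:
play_rows([
  [0, 0, 0, 0, 0, 0, 100],
  [0, 0, 0, 0, 0, 0, 100],
  [0, 0, 0, 0, 0, 0, 100],
  [0, 0, -0.3, 0, 0, 0, 100],
  [0, 0, -0.6, 0, 0, 0, 100],
])

```text
time: 19.55
ee_pos: [0.5569, -0.4373, 0.1886]
eef_rot: [0.977, 0.214, -0.0, -0.001]
ft_force: [0.9, -0.4, 0.4]
width: 0.0559
```

Emit:
play_rows([
  [-0.1, 0, -0.3, 0, 0, 0, 100],
  [-0.25, 0, -0.4, 0, 0, 0, 100],
  [-0.25, 0, -0.4, 0, 0, 0, 100],
  [-0.25, 0, -0.4, 0, 0, 0, 100],
])

```text
time: 20.05
ee_pos: [0.5121, -0.4578, 0.2666]
eef_rot: [0.977, 0.214, -0.0, -0.001]
ft_force: [0.1, -0.2, 0.2]
width: 0.0861
```

```bash
python3 - <<'E'
from h import *
s=r.read_state(); print(s['ee_pos'])
c=eyes.camera('wrist'); save(c,'w9.png')
for k,z in dict(dial_grip=.103,start_top=.088).items():
    for q in eyes.landmark_of(c,k)[:1]: print(k,q['p'],q['xy'],back(c,q['xy'],z))
P=np.array([.5573,-.438])
def rect(z):
    w=[[P[0]+dx,P[1]+dy] for dx,dy in((.05,.05),(.05,-.05),(-.05,-.05),(-.05,.05))]
    src=np.float32([proj(c,[a,b,z]) for a,b in w]); H=cv2.getPerspectiveTransform(src,np.float32([[0,0],[400,0],[400,400],[0,400]]))
    return cv2.warpPerspective(c['image'],H,(400,400),flags=cv2.INTER_CUBIC)
A,B=rect(.066),rect(.110)
cv2.imwrite('pics/v9.png',np.hstack([A,B])[:,:,::-1])
g=cv2.cvtColor(B,cv2.COLOR_RGB2GRAY); yy,xx=np.mgrid[:400,:400]
m=((g>170)&(np.hypot(xx-200,yy-200)<115)).astype(np.uint8)
n,lab,st,ce=cv2.connectedComponentsWithStats(m)
for i in range(1,n):
    if st[i,4]>60:
        ys,xs=np.where(lab==i); v=cv2.fitLine(np.float32(np.c_[xs,ys]),cv2.DIST_L2,0,.01,.01).ravel(); print('white',st[i],ce[i],v, np.degrees(np.arctan2(v[0],-v[1])))
E
```

```text
[ 0.51213638 -0.45780389  0.26664804]
dial_grip 0.81 [313.2, 126.2] [ 0.55476613 -0.4352507   0.103     ]
start_top 0.98 [273.2, 184.5] [ 0.47662931 -0.42187797  0.088     ]
white [164 121  35  69 500] [181.386 156.526] [  0.40720594   0.9133364  181.386      156.526     ] 155.97055
```

View pics/v9.png

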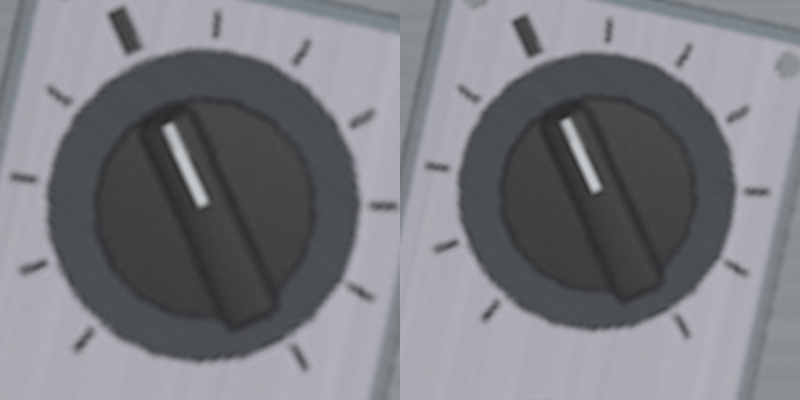

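```bash
cat > m.py <<'E'
from h import *
from scipy.optimize import least_squares
c=eyes.camera('wrist'); P=np.array([.5573,-.438])
w=[[P[0]+dx,P[1]+dy] for dx,dy in((.05,.05),(.05,-.05),(-.05,-.05),(-.05,.05))]
src=np.float32([proj(c,[a,b,.066]) for a,b in w]); H=cv2.getPerspectiveTransform(src,np.float32([[0,0],[400,0],[400,400],[0,400]]))
g=cv2.warpPerspective(cv2.cvtColor(c['image'],cv2.COLOR_RGB2GRAY),H,(400,400),flags=cv2.INTER_CUBIC)
m=(g<135).astype(np.uint8); n,lab,st,ce=cv2.connectedComponentsWithStats(m)
pts=[(ce[i],st[i,4]) for i in range(1,n) if 40<st[i,4]<1200 and 140<np.hypot(*(ce[i]-[203,205]))<210 and st[i,0]>1]
pts.sort(key=lambda p:-p[1])
for p in pts: print(p[0].round(1),p[1])
X=np.array([p[0] for p in pts if p[1]<pts[0][1]])
ang=lambda q,c:np.arctan2(q[...,0]-c[0],-(q[...,1]-c[1]))
b0=ang(pts[0][0],(203,205)); k=np.round((ang(X,(203,205))-b0)/.5)
f=lambda p:(np.c_[p[0]+p[2]*np.sin(p[3]+.5*k),p[1]-p[2]*np.cos(p[3]+.5*k)]-X).ravel()
o=least_squares(f,[203,205,165,b0]); print('centre,r',o.x[:3],'2.0 direction deg',np.degrees(o.x[3]),'rms',np.sqrt(np.mean(o.fun**2)),'broad mark itself',np.degrees(ang(pts[0][0],o.x[:2])))
E
python3 m.py
```

```text
[124.   30.3] 966
[ 82.7 340.8] 220
[216.8  24.3] 218
[59.1 95.5] 215
[ 24.4 177.9] 215
[299.1 357.3] 212
[ 32.9 266.4] 211
[383.3 205.3] 205
[362.  118.5] 198
[360.7 292. ] 198
[300.6  54.1] 192
centre,r [202.58250869 204.51978417 180.5964528 ] 2.0 direction deg -24.192613166315482 rms 0.40890846329112557 broad mark itself -24.27113736931096
```

```bash
python3 -c "
from h import *
print(togo([.476,-.423,.1]))"
```

```text
[-0.09232479 -0.23172888  0.83202844]
```

Emit:
play_rows([
  [-0.09, -0.232, 0, 0, 0, 0, 0],
  [-0.09, -0.232, 0, 0, 0, 0, 0],
  [-0.09, -0.232, 0.2, 0, 0, 0, 0],
  [-0.09, -0.232, 0.4, 0, 0, 0, 0],
  [-0.09, -0.232, 0.5, 0, 0, 0, 0],
], squeeze=10)

```text
time: 20.88
ee_pos: [0.4759, -0.4233, 0.1649]
eef_rot: [0.977, 0.214, -0.001, -0.001]
ft_force: [0.1, -0.4, 0.4]
width: 0.0449
```

Emit:
play_rows([
  [0, 0, 0.1, 0, 0, 0, 0],
  [0, 0, 0.2, 0, 0, 0, 0],
  [0, 0, 0.28, 0, 0, 0, 0],
  [0, 0, 0.33, 0, 0, 0, 0],
  [0, 0, 0.33, 0, 0, 0, 0],
])

```text
time: 21.5
ee_pos: [0.4759, -0.4237, 0.101]
eef_rot: [0.977, 0.214, -0.0, -0.0]
ft_force: [-0.2, 0.2, 0.5]
width: 0.0016
```

```bash
python3 -c "
from h import *
s=r.read_state();print(togo([.476,-.423,.088]),s['width'],s['ft_force'],s['ee_pos'])"
```

```text
[ 0.00170737 -0.00299326  0.06489349] 0.001588963182267344 [-0.24577696  0.22368927  0.45021166] [ 0.47594848 -0.42369372  0.10097835]
```

Emit:
play_rows([
  [0, 0, 0.04, 0, 0, 0, 0],
  [0, 0, 0.08, 0, 0, 0, 0],
  [0, 0, 0.12, 0, 0, 0, 0],
  [0, 0, 0.15, 0, 0, 0, 0],
  [0, 0, 0.15, 0, 0, 0, 0],
])

```text
time: 22.12
ee_pos: [0.4759, -0.4237, 0.0709]
eef_rot: [0.977, 0.214, -0.0, -0.0]
ft_force: [0.1, 0.1, 0.1]
width: 0.0003
```

Emit:
play_rows([
  [0, 0, 0.015, 0, 0, 0, 0],
  [0, 0, 0.03, 0, 0, 0, 0],
  [0, 0, 0.03, 0, 0, 0, 0],
])

```text
time: 22.5
ee_pos: [0.476, -0.4238, 0.0653]
eef_rot: [0.977, 0.214, -0.0, -0.0]
ft_force: [-0.3, -0.6, -0.9]
width: 0.0009
```

Emit:
play_rows([
  [0, 0, 0.015, 0, 0, 0, 0],
  [0, 0, 0.03, 0, 0, 0, 0],
  [0, 0, 0.03, 0, 0, 0, 0],
])

```text
time: 22.88
ee_pos: [0.4762, -0.4239, 0.0594]
eef_rot: [0.977, 0.214, 0.0, 0.0]
ft_force: [0.9, 0.4, 1.7]
width: 0.0006
```

Emit:
play_rows([
  [0, 0, 0.01, 0, 0, 0, 0],
  [0, 0, 0.02, 0, 0, 0, 0],
  [0, 0, 0.02, 0, 0, 0, 0],
])

```text
time: 23.25
ee_pos: [0.4762, -0.4239, 0.0557]
eef_rot: [0.977, 0.214, 0.0, 0.0]
ft_force: [-0.6, 1.4, 2.8]
width: 0.0006
```

Emit:
play_rows([
  [0, 0, 0.01, 0, 0, 0, 0],
  [0, 0, 0.015, 0, 0, 0, 0],
  [0, 0, 0.015, 0, 0, 0, 0],
])

```text
time: 23.62
ee_pos: [0.4762, -0.424, 0.0536]
eef_rot: [0.977, 0.214, 0.0, 0.0]
ft_force: [-4.3, 3.3, 11.5]
width: 0.0004
```

Emit:
play_rows([
  [0, 0, 0.006, 0, 0, 0, 0],
  [0, 0, 0.006, 0, 0, 0, 0],
])

```text
time: 23.88
ee_pos: [0.4763, -0.424, 0.0534]
eef_rot: [0.977, 0.214, 0.0, 0.0]
ft_force: [-7.2, 5.4, 21.6]
width: 0.0001
```

Emit:
play_rows([
  [0, 0, -0.1, 0, 0, 0, 0],
  [0, 0, -0.3, 0, 0, 0, 0],
  [0, 0, -0.6, 0, 0, 0, 0],
  [0, 0, -0.9, 0, 0, 0, 0],
  [0, 0, -1, 0, 0, 0, 0],
])

```text
time: 24.5
ee_pos: [0.4773, -0.4246, 0.2563]
eef_rot: [0.977, 0.214, 0.002, 0.002]
ft_force: [-0.1, -0.4, -0.6]
width: 0.0004
```

Emit:
play_rows([
  [-0.1, 0.232, 0, 0, 0, 0, 100],
  [-0.16, 0.232, 0, 0, 0, 0, 100],
  [-0.16, 0.232, 0, 0, 0, 0, 100],
])

```text
time: 24.88
ee_pos: [0.4656, -0.4798, 0.2512]
eef_rot: [0.977, 0.213, -0.0, -0.0]
ft_force: [-0.6, 0.4, -0.0]
width: 0.0229
```

```bash
python3 m.py; python3 - <<'E'
from h import *
s=r.read_state(); print(s['ee_pos'],s['ft_force'])
c=eyes.camera('scene'); save(c,'s10.png')
cv2.imwrite('pics/v10.png',cv2.resize(c['image'][140:260,150:470],(800,300),interpolation=cv2.INTER_CUBIC)[:,:,::-1])
for k in ['funnel_handle','slot_handle']:
    for q in eyes.landmark_of(c,k)[:1]: print(k,q['p'],back(c,q['xy'],.105))
E
```

```text
[124.1  30.2] 916
[ 22.9 176.9] 209
[ 32.4 266.1] 208
[216.2  24. ] 201
[ 82.9 339.6] 199
[360.7 291.8] 188
[300.8  52.2] 183
[57.7 94.7] 183
[361.1 118.4] 181
[383.  204.9] 176
[298.8 356.4] 173
centre,r [202.07856988 203.83364026 180.82882022] 2.0 direction deg -24.208083719669116 rms 0.23600359669598803 broad mark itself -24.179461988389352
[ 0.46647834 -0.4788266   0.25151549] [0.6423831  0.4897511  0.40462635]
funnel_handle 0.6 [0.4934787  0.01668566 0.105     ]
slot_handle 0.82 [0.55213018 0.03258305 0.105     ]
```

View pics/v10.png

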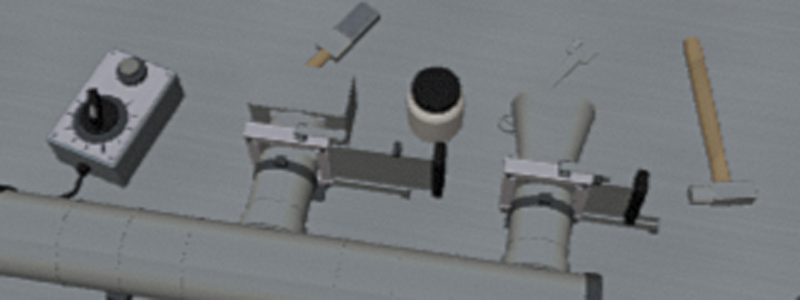

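```bash
python3 -c "
from h import *
print(job.close_job())"
```

```text
the job is handed in; nothing more can be done
None
```

I did all four steps in the order asked and handed the job in at about 25 s. The close call gives no verdict.

- **Slot gate:** I pulled it 82 mm to its open stop. It did not move further when the pull rose to 25 N.
- **Funnel gate:** I pushed it to a hard stop, with no movement as the push rose from 29 to 43 N. In the wrist picture the gap from the handle to the catch was 30.5 mm, against 31.3 mm on the slot gate when that was shut. I did not measure the catch angle itself. That the catch is down rests on the stop and this gap.
- **Dial:** I turned it about 47° clockwise. The pointer then measured −24.0° and the broad mark −24.2°. After the button press I re-measured the mark but did not re-fit the pointer; the arm was touching only the button then.
- **Start button:** I pressed it until it bottomed at about 22 N, then let it go.

**Checks that disagreed:**
- The fingertips sit about 25–30 mm higher than the reported TCP. My first grip on the dial closed in the air above the bar, so I lowered the arm 20 mm and gripped it properly.
- In the last scene picture the network placed the funnel handle wrongly (y ≈ 0.02, p 0.6). The picture itself shows the funnel gate shut and the slot gate open.

In that last picture the wrench, brush, hammer and jar were where they started, and the arm was clear of everything.

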